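Set up the keyed collars of a bending jig in order of size

TASK

Set up the bending jig for the next window-grille scroll: put the four aluminium collars on the four keyed posts in order of size, the smallest on the post next to the red block, growing steadily to the largest at the other end. Turn each collar until the flat in its bore meets the flat of the post and lower it fully home, flat on the bar, then let go of everything.

Things in the scene. Friction and masses are not known exactly. Their poses are not given: they have to be found in the camera images.
- collar_a_mid (a point): smallest bending collar: upright aluminium ring, 40 mm outside diameter, 36 mm high, about 75 g (may differ by a third), loose on the table. Point on its axis, half-way up; z up. The through bore is a D: 28.4 mm diameter with one flat 6.2 mm from the axis on the +x side; a yellow stripe on its top runs from the flat to the rim, along +x.
- collar_b_mid (a point): second smallest bending collar: upright aluminium ring, 48 mm outside diameter, 36 mm high, about 130 g (may differ by a third), loose on the table. Point on its axis, half-way up; z up. The through bore is a D: 28.4 mm diameter with one flat 6.2 mm from the axis on the +x side; a yellow stripe on its top runs from the flat to the rim, along +x.
- collar_c_mid (a point): second largest bending collar: upright aluminium ring, 56 mm outside diameter, 36 mm high, about 195 g (may differ by a third), loose on the table. Point on its axis, half-way up; z up. The through bore is a D: 28.4 mm diameter with one flat 6.2 mm from the axis on the +x side; a yellow stripe on its top runs from the flat to the rim, along +x.
- collar_d_mid (a point): largest bending collar: upright aluminium ring, 64 mm outside diameter, 36 mm high, about 270 g (may differ by a third), loose on the table. Point on its axis, half-way up; z up. The through bore is a D: 28.4 mm diameter with one flat 6.2 mm from the axis on the +x side; a yellow stripe on its top runs from the flat to the rim, along +x.
- post_1: Brass-coloured upright D post, 24 mm diameter with one flat 4 mm from the axis on its +x side, 28 mm high, the upper 8 mm tapering to 14 mm across. Number 1, the left-hand (+y) end, of a straight row of four equal posts, 85 mm apart, flats all facing alike, on a fixed grey bar 70 x 420 x 10 mm. Origin on the axis at its foot (bar top, 10 mm above the table); yellow tick on the bar along +x.
- post_2: Number 2 of the row from the left-hand (+y) end, equal to post_1, same origin and axes. A collar whose +x points as the post's +x goes down over it with 2.2 mm play all round (about 0.15 rad in yaw) until it rests on the bar, its centre then 28 mm and its top 46 mm above the table; turned otherwise it does not go down, and topples if let go.
- post_3: Number 3 of the row from the left-hand (+y) end, equal to post_1 and post_2 in all, same origin and axes.
- post_4: Number 4 of the row, the right-hand (-y) end, equal to post_1 and post_2 in all, same origin and axes.
- red_stop: Red painted block 56 x 20 mm, 14 mm high, fixed on the bar just beyond one end post, 62 mm from its axis along the row; a bare steel block of the same size is at the other end. It may be at either end of the row. Origin at the centre of its underside, on the bar's top face.
Mind the look-alikes: they are no part of the job. What is shaped like the part that bears collar_c_mid but orange is not meant. What is shaped like the part that bears collar_a_mid but purple is not meant.

How it is judged (in metres and radians):
At the end, for the whole second after the job is handed in: From the red block on, the posts carry the smallest, second smallest, second largest and largest collar, each within 6 mm of its post's axis, its centre under 32 mm above the table (28 when home), within 0.1 rad of upright and at rest (0.02 m/s, 0.2 rad/s) (height (world z) of each of collar_a_mid, collar_b_mid, collar_c_mid, collar_d_mid below 0.032 m and angle between each of collar_a_mid, collar_b_mid, collar_c_mid, collar_d_mid's own z axis and vertical below 0.1 rad and linear speed of each of collar_a, collar_b, collar_c, collar_d below 0.02 m/s and angular speed of each of collar_a, collar_b, collar_c, collar_d below 0.2 rad/s and ((horizontal distance between red_stop and post_1 below 0.09 m and horizontal distance between collar_a_mid and post_1 below 0.006 m and horizontal distance between collar_b_mid and post_2 below 0.006 m and horizontal distance between collar_c_mid and post_3 below 0.006 m and horizontal distance between collar_d_mid and post_4 below 0.006 m) or (horizontal distance between red_stop and post_4 below 0.09 m and horizontal distance between collar_a_mid and post_4 below 0.006 m and horizontal distance between collar_b_mid and post_3 below 0.006 m and horizontal distance between collar_c_mid and post_2 below 0.006 m and horizontal distance between collar_d_mid and post_1 below 0.006 m))); the robot touches nothing.
It also fails if it takes over 96 s, if anything falls off the work surface, if the arm or the gripper's body presses on something with over 40 N, if the wrist force passes 120 N, or if a joint passes its speed limit or range.

ROBOT

A 6-joint arm with a two-finger parallel gripper is mounted at the origin on the work surface. World frame = base frame: x ahead of the robot, y to its left, z up, the work surface at z = 0. Lengths are in mm, angles in degrees, forces in N, time in s.
With the tool pointing down it reaches from about 250 to 775 mm from the base axis. Payload 4 kg.
Tool frame: the origin (TCP) lies on the centre line of the jaws, within the pads' length; the fingertips stand 8 mm ahead of it and the grasp point (between the pads) lies 11 mm behind it (tip_extent is the distance from the TCP to the fingertips, in mm); z points along the fingers, y is the line along which they close (so a half turn about z gives the same grasp; the last joint's range is limited). The gripper opens to 94 mm and grips with 3 to 60 N. Pads are 16 mm wide; open, the fingers measure 119 mm over their backs; the gripper's body (75 mm by 177 mm) begins 78 mm behind the grasp point.
Start: joints at [67.603, 4.996, 78.535, -0, 96.463, -5.907], TCP at [156.123, 527.395, 213.506] pointing down, gripper open.
Joint ranges: [-177.83, 177.83], [-43.37, 116.18], [15.69, 146.23], [-61.86, 241.86], [9.47, 152.12], [-147.06, 147.06]. Speed limits (degrees/s): [159.86, 159.86, 180, 180, 180, 180].

INTERFACE

Orientations are given as a 3x3 rotation matrix whose columns are the frame's x, y, z axes.
In Python, from bench import * gives the robot as it stands. The module is installed in compiled form; this text tells all that it offers.
- The arm moves only by the tool jog_arm, never from a script. Its arguments are lists of equal length, an entry for each row: "delta_rot": the turn, a rotation vector about the world's x, y, z normalised to -1 to 1, where 1 is 1.5 rad, a list of three; "xyz": the shift along the world's x, y, z normalised to -1 to 1, where 1 is 0.2 m, a list of three; "hand": the gripper command: -1 is shut, 1 is fully open, values between are in proportion. A call has 1 to 12 rows; each row is the pose to reach, as a shift and turn from the pose commanded when the call began; what a row does not reach only later rows make up. A row lasts 1/12 s, in which the tool goes at most 41.7 mm and 7.16 degrees, less where a joint would pass 70% of its speed; a pose out of reach is approached as far as the arm can. A call with a number of a shift or a turn outside -1 to 1 is refused whole. A call with a gripper value outside its range is refused whole. The fingers move at their own pace and stop on an object; the grip force is fixed at half the most. Time passes only in rows, so rows that repeat a pose let the fingers close. It gives the time, the measured TCP pose, the force, the opening and the grip force at its end, in the units of the state.
- read_state(): the state, without advancing time (a new reading comes with each control period).
- camera(name): name is "scene" or "top"; returns a dict with "img" (384x512x3 uint8, blue, green, red), "camera_matrix" (3x3 intrinsics, pixels), "extrinsics" (4x4, takes a point from world to camera coordinates). Camera axes: x right, y down, z forward; pixel columns grow to the right and rows downward; lengths in mm; the calibration is good to about 2 mm. A picture is of the moment at which its call begins. There is no depth.
- finish_job(): hands the job in; it is judged then, once.
The state is a dict: "time": time; "qpos": joint angles; "joint_vel": joint speeds; "effort": joint torques, N m; "ee_pos": TCP position; "ee_rot": TCP orientation; "ft_force": force on the tool from outside, world axes, zero at the start; "torque": the same for the moment, N m; "width": opening from 0.0 (shut) to 1.0 (fully open); "grasp_force": force on a finger pad.
Only numpy, scipy, OpenCV 4.12 (cv2) and the standard library are available. Lean on these libraries where they do the work, as an engineer would, in place of code of your own. Each camera call takes 0.05 s, during which the arm holds its last target. There are 200 camera calls.

## Working session

There is one attempt and no reset: what is moved stays moved. The work goes in short steps, Python scripts to look and compute and a tool call to move; the robot and the scene stay as the last step left them, time stands still between calls to the robot, and variables do not carry over. Pictures are saved under pics/ and viewed, at most 14 in all, crops included, and the job is handed in when it is done.

Besides the shell and the picture viewer there is one more tool, called after ">>>" by a JSON object that holds its "name" and its "arguments", one argument or row to a line. jog_arm: Moves the arm, as the interface text tells. Its arguments: {"type":"object","properties":{"delta_rot":{"type":"array","items":{"type":"array","items":{"type":"number"}}},"xyz":{"type":"array","items":{"type":"array","items":{"type":"number"}}},"hand":{"type":"array","items":{"type":"number"}}},"required":["delta_rot","xyz","hand"]}

```bash
mkdir -p pics; python3 - <<'E'
from bench import *
import cv2,numpy as np
for n in ("scene","top"):
    c=camera(n); cv2.imwrite(f"pics/{n}0.png",cv2.resize(c["img"],None,fx=1.5,fy=1.5,interpolation=cv2.INTER_CUBIC))
    np.savez(f"{n}.npz",**c)
    print(n,np.round(c["camera_matrix"],1).tolist(),np.round(c["extrinsics"],3).tolist())
s=read_state();print(s)
E
```

```text
scene [[364.6, 0.0, 257.6], [0.0, 364.6, 192.4], [0.0, 0.0, 1.0]] [[0.848, 0.529, -0.016, -399.72], [0.403, -0.664, -0.629, -199.548], [-0.343, 0.528, -0.777, 937.034], [0.0, 0.0, 0.0, 1.0]]
top [[485.0, 0.0, 258.6], [0.0, 485.0, 192.5], [0.0, 0.0, 1.0]] [[0.007, -1.0, -0.006, -41.281], [-0.984, -0.006, -0.177, 521.746], [0.176, 0.007, -0.984, 1176.893], [0.0, 0.0, 0.0, 1.0]]
{'time': 0.1, 'qpos': array([ 6.76021453e+01,  5.03527246e+00,  7.86130944e+01, -1.06653103e-03,
        9.64617797e+01, -5.90567813e+00]), 'joint_vel': array([-0.02425401, -0.10363234, -0.33521046, -0.0823307 , -0.02427047,
        0.03782657]), 'effort': array([ 2.48349548e-03, -3.41254485e+01, -3.03299940e+01,  7.20945792e-02,
        3.04303248e-02, -8.31328043e-05]), 'ee_pos': array([155.95831072, 526.94929775, 212.44387801]), 'ee_rot': array([[-9.58857853e-01,  2.83885727e-01, -7.15408916e-04],
       [ 2.83886572e-01,  9.58856209e-01, -1.78443858e-03],
       [ 1.79397639e-04, -1.91411793e-03, -9.99998152e-01]]), 'ft_force': array([0.56371727, 0.47158867, 0.21537622]), 'torque': array([0.00396488, 0.00293921, 0.03658073]), 'grasp_force': 0.0, 'width': 0.9975110534187598}
```

View pics/top0.png

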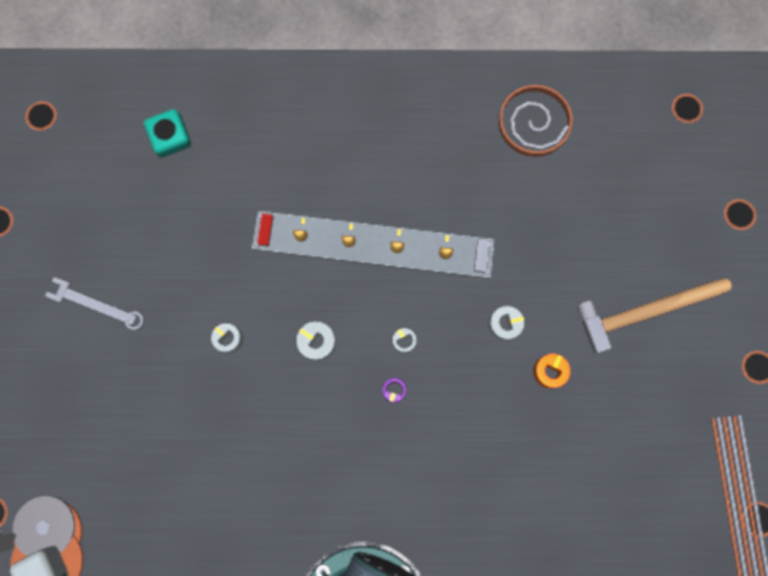

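View pics/scene0.png

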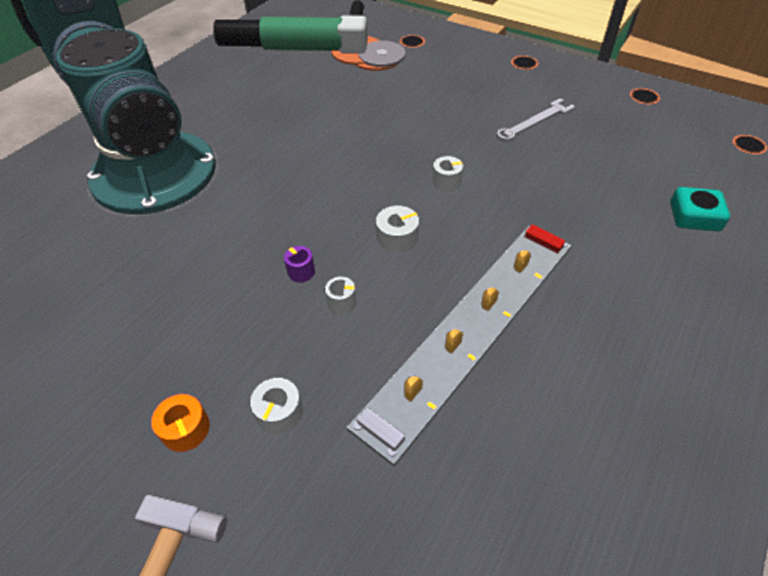

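The top view shows candidates for the collars. White rings: (225,337) medium, (315,340) largest, (404,340) smallest and (508,322) second largest. Look-alikes are orange (553,370) and purple (394,390). The red block at (265,229) is at the left end, so a→post_1 through d→post_4. Next is a close crop to check this.

```bash
cat > h.py <<'E'
import numpy as np,cv2
def pix2w(c,u,v,z):
    K,E=c["camera_matrix"],c["extrinsics"];R,t=E[:3,:3],E[:3,3]
    d=R.T@np.linalg.inv(K)@np.array([u,v,1.]);o=-R.T@t
    return o+d*(z-o[2])/d[2]
def w2pix(c,p):
    q=c["extrinsics"][:3,:3]@np.asarray(p,float)+c["extrinsics"][:3,3]; q=c["camera_matrix"]@q; return q[:2]/q[2]
def crop(c,x0,y0,w,h,f,fn,pts=()):
    im=cv2.resize(c["img"][y0:y0+h,x0:x0+w],None,fx=f,fy=f,interpolation=cv2.INTER_CUBIC)
    cv2.imwrite(fn,im)
def yellow(c):
    h=cv2.cvtColor(c["img"],cv2.COLOR_BGR2HSV)
    m=cv2.inRange(h,(22,90,120),(36,255,255))
    return m
E
python3 - <<'E'
from h import *
c=dict(np.load("top.npz"))
crop(c,135,130,250,140,3.2,"pics/c1.png")
m=yellow(c);n,l,s,ce=cv2.connectedComponentsWithStats(m)
for i in range(1,n):
    if s[i,4]>=3: print("Y",s[i,4],np.round(ce[i],1))
h=cv2.cvtColor(c["img"],cv2.COLOR_BGR2HSV)
w=((h[...,2]>185)|(m>0)).astype(np.uint8);
for k in cv2.findContours(w,cv2.RETR_EXTERNAL,cv2.CHAIN_APPROX_NONE)[0]:
    if len(k)>20:
        (x,y),r=cv2.minEnclosingCircle(k)
        if r<30 and 180<y<260: print("W",round(x,1),round(y,1),round(r,1),np.round(pix2w(c,x,y,36),1), "r mm",r*1165/485)
E
```

```text
Y 6 [201.5 147. ]
Y 7 [233.6 150.7]
Y 8 [265.5 154.5]
Y 4 [199.  154.8]
Y 8 [297.5 158.5]
Y 4 [232.  158.8]
Y 6 [264.5 162.7]
Y 6 [297.5 166.7]
Y 18 [344.  212.8]
Y 11 [146.1 220.7]
Y 19 [204.2 222.4]
Y 10 [266.7 222. ]
Y 27 [371.2 240.8]
Y 8 [261.2 264.1]
W 368.4 246.7 11.4 [ 388.3 -312.5   36. ] r mm 27.501106252375337
W 269.1 226.2 7.4 [438. -65.  36.] r mm 17.87170228761496
W 149.7 224.3 9.1 [440.9 235.6  36. ] r mm 21.781271138142063
W 209.7 226.5 12.3 [436.3  84.2  36. ] r mm 29.494444011412945
W 338.0 214.5 10.6 [ 468.6 -238.5   36. ] r mm 25.44963066848283
W 396.5 217.0 16.4 [ 463.1 -385.5   36. ] r mm 39.30558165324103
W 59.6 204.1 29.7 [491.1 466.8  36. ] r mm 71.44719231988965
```

View pics/c1.png

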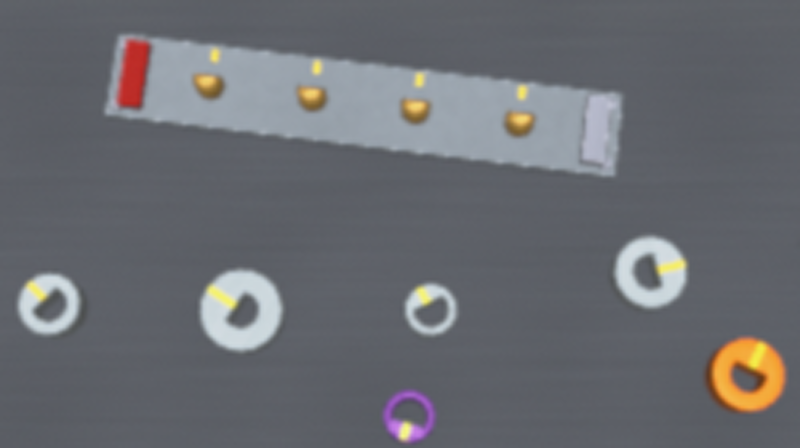

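The crop confirms the choice. Crop pixel centres: a (430,309), b (49,304), c (650,272), d (241,310). The red block is at (134,75) next to post_1, and the ticks are at (215,56) through (522,93). Now converting to world coordinates.

```bash
python3 - <<'E'
from h import *
c=dict(np.load("top.npz"));f=lambda u,v,z:pix2w(c,(u+.5)/3.2-.5+135,(v+.5)/3.2-.5+130,z)
cor=np.array([f(*p,10)[:2] for p in [(118,35),(621,94),(613,176),(105,115)]])
t=np.array([f(*p,10)[:2] for p in [(215,56),(317,68),(420,80),(522,93)]])
print(cor.round(1).tolist(),cor.mean(0));print(t.round(1).tolist())
r=t[3]-t[0];print("tick span",np.linalg.norm(r),"row yaw",np.degrees(np.arctan2(-r[0],r[1]*-1)*-1))
r/=np.linalg.norm(r);x=np.array([-r[1],r[0]]);print("px",x,np.degrees(np.arctan2(x[1],x[0])))
print("tick-off",((t-cor.mean(0))@np.c_[x,r]).round(1).tolist())
for i in range(4):print("post",i+1,(cor.mean(0)+r*85*(i-1.5)).round(1),"via foot tops",f(*[(209,84),(312,96),(416,108),(520,121)][i],34)[:2].round(1))
import cv2
K=c["img"]
for n,p,s in [("a",(430.5,309),(423,295)),("b",(49,304),(37,292)),("c",(650.5,272),(672,267)),("d",(241,310),(221,296))]:
    P=f(*p,36)[:2];S=f(*s,36)[:2];print(n,P.round(1),"stripe yaw",np.degrees(np.arctan2(*(S-P)[::-1])).round(1))
# scene check
s=dict(np.load("scene.npz"));g=lambda u,v,z:pix2w(s,(u+.5)/1.5-.5,(v+.5)/1.5-.5,z)[:2].round(1)
print("scene", "a",g(340.5,288,36),"b",g(448,165.5,36),"c",g(274.5,399,36),"d",g(397.5,220.5,36),"ticks",[g(*p,10).tolist() for p in [(538,276),(507,314),(472,357),(431,405)]],"corners",[g(*p,10).tolist() for p in [(570,246),(395,462),(347,427),(529,225)]])
E
```

```text
[[667.0, 193.9], [618.9, -221.5], [550.2, -213.7], [598.9, 202.0]] [608.76124963  -9.8302828 ]
[[649.4, 113.0], [639.6, 28.6], [629.9, -56.4], [619.3, -140.3]]
tick span 255.07564157949318 row yaw -6.77856433966517
px [ 0.99300974 -0.11803247] -6.77856433966517
tick-off [[25.9, -126.8], [26.1, -41.8], [26.5, 43.8], [25.9, 128.3]]
post 1 [623.8 116.8] via foot tops [619.4 114.2]
post 2 [613.8  32.4] via foot tops [609.9  30.8]
post 3 [603.7 -52. ] via foot tops [600.4 -53.1]
post 4 [ 593.7 -136.4] via foot tops [ 590.1 -136.7]
a [437.9 -65.2] stripe yaw 28.3
b [440.1 234.8] stripe yaw 46.4
c [ 468.2 -238.4] stripe yaw -76.5
d [436.2  83.6] stripe yaw 55.6
scene a [440.6 -65.3] b [442.8 233. ] c [ 469.8 -237.9] d [438.9  82.8] ticks [[650.9, 112.2], [641.1, 29.1], [631.3, -54.9], [619.7, -139.3]] corners [[668.7, 190.3], [619.4, -220.1], [551.1, -213.8], [600.6, 200.3]]
```

```bash
cat >> h.py <<'E'
def ymoment(c,xy,z,rad):
    # yellowness-weighted points projected on plane z near xy -> points, weights
    im=c["img"].astype(float);y=np.clip(np.minimum(im[...,1],im[...,2])-im[...,0]-30,0,None)
    u0,v0=w2pix(c,[*xy,z]);P=[];W=[]
    for v in range(int(v0)-20,int(v0)+21):
        for u in range(int(u0)-20,int(u0)+21):
            if y[v,u]>0:
                p=pix2w(c,u,v,z)[:2]
                if np.hypot(*(p-xy))<rad: P.append(p);W.append(y[v,u])
    P=np.array(P);W=np.array(W);return (P*W[:,None]).sum(0)/W.sum(),W.sum()
E
python3 - <<'E'
from h import *
T={"top":dict(a=(437.9,-65.2),b=(440.1,234.8),c=(468.2,-238.4),d=(436.2,83.6)),"scene":dict(a=(440.6,-65.3),b=(442.8,233.),c=(469.8,-237.9),d=(438.9,82.8))}
for n in T:
    c=dict(np.load(n+".npz"))
    for k,xy in T[n].items():
        m,w=ymoment(c,np.array(xy),36,{"a":22,"b":26,"c":30,"d":34}[k]);d=m-xy
        print(n,k,d.round(1),"yaw",np.degrees(np.arctan2(d[1],d[0])).round(1),"r",np.hypot(*d).round(1))
E
```

```text
top a [10.7  5.8] yaw 28.4 r 12.1
top b [10.2 10.4] yaw 45.6 r 14.6
top c [  4.6 -15.7] yaw -73.6 r 16.4
top d [10.5 15.6] yaw 56.0 r 18.8
scene a [8.4 6.8] yaw 38.9 r 10.7
scene b [ 8.2 12.5] yaw 56.6 r 15.0
scene c [  2.9 -15.1] yaw -79.2 r 15.4
scene d [ 8.1 17. ] yaw 64.4 r 18.8
```

```bash
cat >> h.py <<'E'
from scipy.optimize import minimize
def fit(c,R,p0,z=36.,zb=0.,win=6,S=5):
    """template fit of a collar's top face (centre x,y and stripe yaw in deg) with least-squares class colours"""
    u0,v0=np.round(w2pix(c,[*p0[:2],z])).astype(int)
    h=int(R/1000*c["camera_matrix"][0,0])+win
    us=(np.arange((2*h+1)*S)+.5)/S-.5+u0-h; vs=us-u0+v0
    U,V=np.meshgrid(us,vs);K,E=c["camera_matrix"],c["extrinsics"];Rm,t=E[:3,:3],E[:3,3]
    D=np.stack([U,V,np.ones_like(U)],-1)@np.linalg.inv(K).T@Rm;o=-Rm.T@t
    pl=lambda zz:(o+D*((zz-o[2])/D[...,2])[...,None])[...,:2]
    L=[pl(z)]+[pl(zb+(z-zb)*k/6) for k in range(6)]
    I=c["img"][v0-h:v0+h+1,u0-h:u0+h+1].reshape(-1,3).astype(float)
    def res(q):
        a=np.radians(q[2]);x=np.array([np.cos(a),np.sin(a)]);y=np.array([-x[1],x[0]])
        d=L[0]-q[:2];r=np.hypot(d[...,0],d[...,1]);X=d@x;Y=d@y
        top=r<R;hole=(r<14.2)&(X<6.2);st=top&~hole&(X>6.2)&(abs(Y)<abs(q[3]));an=top&~hole&~st
        side=~top&np.any([np.hypot(*np.moveaxis(l-q[:2],-1,0))<R for l in L[1:]],0)
        bg=~top&~side;A=[]
        hh=hole&(np.hypot(*np.moveaxis(L[1]-q[:2],-1,0))<14.2)&((L[1]-q[:2])@x<6.2)
        for m in (an,hole&~hh,hh,st,side,bg):
            g=cv2.GaussianBlur(m.astype(np.float32),(0,0),.8*S)
            A.append(cv2.resize(g,(2*h+1,2*h+1),interpolation=cv2.INTER_AREA).ravel())
        A=np.array(A).T;s=np.linalg.lstsq(A.T@A+1e-3*np.eye(6),A.T@I,rcond=None)[0]
        return ((A@s-I)**2).mean()
    best=None
    for dy in (-8,8):
        q0=np.array([*p0,2.2]);q0[2]+=dy
        sx=np.vstack([q0]+[q0+e for e in np.diag([2,2,6,.6])])
        m=minimize(res,q0,method="Nelder-Mead",options=dict(initial_simplex=sx,xatol=.05,fatol=.01))
        if best is None or m.fun<best.fun:best=m
    return best.x.round(1),round(best.fun,1)
E
python3 - <<'E'
from h import *
P=dict(a=(20,439,-65,33),b=(24,441.5,234,50),c=(28,469,-238,-76),d=(32,437.5,83,60))
for n in ("top","scene"):
    c=dict(np.load(n+".npz"))
    for k,p in P.items(): print(n,k,*fit(c,p[0],p[1:]))
E
```

```text
top a [437.8 -65.3  28.    2.8] 7.0
top b [440.4 235.1  45.5   2.5] 8.5
top c [ 468.6 -238.2  -75.3    2.2] 7.3
top d [436.4  83.8  56.9   2.6] 7.3
scene a [438.6 -65.   30.7   2.5] 201.9
scene b [441.8 234.3  48.2   1.1] 119.7
scene c [ 469.2 -237.4  -77.     2. ] 234.7
scene d [4.375e+02 8.380e+01 5.880e+01 4.000e-01] 130.7
```

>>> {"name": "jog_arm", "arguments": {
  "delta_rot": [
    [0, 0, -0.3165],
    [0, 0, -0.3165],
    [0, 0, -0.3165],
    [0, 0, -0.3165],
    [0, 0, -0.3165],
    [0, 0, -0.3165],
    [0, 0, -0.3165],
    [0, 0, -0.3165],
    [0, 0, -0.3165]
  ],
  "xyz": [
    [1, -1, 0],
    [1, -1, 0],
    [1, -1, 0],
    [1, -1, 0],
    [1, -1, 0],
    [1, -1, 0],
    [1, -1, 0],
    [1, -1, 0],
    [1, -1, 0]
  ],
  "hand": [1, 1, 1, 1, 1, 1, 1, 1, 1]
}}

```text
time: 0.85
ee_pos: [356.9, 326.1, 213.0]
ee_rot: [[-0.72, 0.694, -0.001], [0.694, 0.72, -0.0], [0.001, -0.001, -1.0]]
ft_force: [0.2, -0.1, -1.1]
width: 1.002
grasp_force: 0.0
```

>>> {"name": "jog_arm", "arguments": {
  "delta_rot": [
    [0, 0, 0],
    [0, 0, 0],
    [0, 0, 0],
    [0, 0, 0],
    [0, 0, 0],
    [0, 0, 0],
    [0, 0, 0],
    [0, 0, 0],
    [0, 0, 0]
  ],
  "xyz": [
    [0.4245, -0.4635, -0.55],
    [0.4245, -0.4635, -0.55],
    [0.4245, -0.4635, -0.55],
    [0.4245, -0.4635, -0.55],
    [0.4245, -0.4635, -0.55],
    [0.4245, -0.4635, -0.55],
    [0.4245, -0.4635, -0.55],
    [0.4245, -0.4635, -0.55],
    [0.4245, -0.4635, -0.55]
  ],
  "hand": [1, 1, 1, 1, 1, 1, 1, 1, 1]
}}

```text
time: 1.6
ee_pos: [441.1, 236.5, 105.3]
ee_rot: [[-0.725, 0.689, 0.003], [0.689, 0.725, 0.002], [-0.001, 0.003, -1.0]]
ft_force: [-0.2, -0.3, -0.3]
width: 1.0
grasp_force: 0.0
```

>>> {"name": "jog_arm", "arguments": {
  "delta_rot": [
    [0, 0, 0],
    [0, 0, 0],
    [0, 0, 0],
    [0, 0, 0],
    [0, 0, 0],
    [0, 0, 0],
    [0, 0, 0],
    [0, 0, 0],
    [0, 0, 0],
    [0, 0, 0],
    [0, 0, 0],
    [0, 0, 0]
  ],
  "xyz": [
    [0, 0, -0.15],
    [0, 0, -0.25],
    [0, 0, -0.35],
    [0, 0, -0.42],
    [0, 0, -0.4475],
    [0, 0, -0.4475],
    [0, 0, -0.4475],
    [0, 0, -0.4475],
    [0, 0, -0.4475],
    [0, 0, -0.4475],
    [0, 0, -0.4475],
    [0, 0, -0.4475]
  ],
  "hand": [1, 1, 1, 1, 1, 1, 1, -1, -1, -1, -1, -1]
}}

```text
time: 2.6
ee_pos: [441.3, 234.8, 14.5]
ee_rot: [[-0.723, 0.691, 0.001], [0.691, 0.723, 0.0], [-0.0, 0.001, -1.0]]
ft_force: [-0.2, 0.3, -0.5]
width: 0.685
grasp_force: 0.0
```

```bash
python3 - <<'E'
from bench import *
s=read_state();print(s["ee_pos"].round(1),s["width"]*94,s["grasp_force"],s["ft_force"].round(1))
E
```

```text
[441.3 234.8  14.5] 64.39262938634329 0.0 [-0.2  0.3 -0.5]
```

>>> {"name": "jog_arm", "arguments": {
  "delta_rot": [
    [0, 0, 0],
    [0, 0, 0],
    [0, 0, 0],
    [0, 0, 0],
    [0, 0, 0],
    [0, 0, 0],
    [0, 0, 0],
    [0, 0, 0],
    [0, 0, 0],
    [0, 0, 0],
    [0, 0, 0],
    [0, 0, 0]
  ],
  "xyz": [
    [0, 0, 0],
    [0, 0, 0],
    [0, 0, 0],
    [0, 0, 0],
    [0, 0, 0],
    [0, 0, 0],
    [0, 0, 0.05],
    [0, 0, 0.15],
    [0, 0, 0.3],
    [0, 0, 0.43],
    [0, 0, 0.43],
    [0, 0, 0.43]
  ],
  "hand": [-1, -1, -1, -1, -1, -1, -1, -1, -1, -1, -1, -1]
}}

```text
time: 3.6
ee_pos: [442.2, 235.2, 102.1]
ee_rot: [[-0.723, 0.691, 0.004], [0.691, 0.723, 0.002], [-0.002, 0.004, -1.0]]
ft_force: [-0.7, 0.3, -0.8]
width: 0.495
grasp_force: 30.0
```

>>> {"name": "jog_arm", "arguments": {
  "delta_rot": [
    [0, 0, -0.6173],
    [0, 0, -0.6173],
    [0, 0, -0.6173],
    [0, 0, -0.6173],
    [0, 0, -0.6173],
    [0, 0, -0.6173],
    [0, 0, -0.6173],
    [0, 0, -0.6173],
    [0, 0, -0.6173],
    [0, 0, -0.6173],
    [0, 0, -0.6173],
    [0, 0, -0.6173]
  ],
  "xyz": [
    [0.867, -1, 0],
    [0.867, -1, 0],
    [0.867, -1, 0],
    [0.867, -1, 0],
    [0.867, -1, 0],
    [0.867, -1, 0],
    [0.867, -1, 0],
    [0.867, -1, 0],
    [0.867, -1, 0],
    [0.867, -1, 0],
    [0.867, -1, 0],
    [0.867, -1, 0]
  ],
  "hand": [-1, -1, -1, -1, -1, -1, -1, -1, -1, -1, -1, -1]
}}

```text
time: 4.6
ee_pos: [613.6, 35.5, 99.3]
ee_rot: [[0.115, 0.993, -0.001], [0.993, -0.115, 0.0], [-0.0, -0.001, -1.0]]
ft_force: [-0.0, -0.2, -1.0]
width: 0.493
grasp_force: 30.0
```

>>> {"name": "jog_arm", "arguments": {
  "delta_rot": [
    [0, 0, 0],
    [0, 0, 0],
    [0, 0, 0],
    [0, 0, 0],
    [0, 0, 0],
    [0, 0, 0]
  ],
  "xyz": [
    [0, -0.0145, -0.1],
    [0, -0.0145, -0.2],
    [0, -0.0145, -0.2],
    [0, -0.0145, -0.2],
    [0, -0.0145, -0.2],
    [0, -0.0145, -0.2]
  ],
  "hand": [-1, -1, -1, -1, -1, -1]
}}

```text
time: 5.1
ee_pos: [615.4, 32.1, 61.8]
ee_rot: [[0.117, 0.993, 0.003], [0.993, -0.117, -0.0], [0.0, 0.003, -1.0]]
ft_force: [-0.5, -0.2, -0.4]
width: 0.498
grasp_force: 30.0
```

```bash
python3 - <<'E'
from bench import *
from h import *
s=read_state();print(s["ee_pos"].round(1),s["ft_force"].round(1))
c=camera("scene");t=camera("top")
u=w2pix(c,[614,32,40]).astype(int);v=w2pix(t,[614,32,40]).astype(int)
A=cv2.resize(c["img"][u[1]-45:u[1]+45,u[0]-35:u[0]+35],(420,540),interpolation=cv2.INTER_CUBIC)
B=cv2.resize(t["img"][v[1]-45:v[1]+45,v[0]-30:v[0]+30],(360,540),interpolation=cv2.INTER_CUBIC)
cv2.imwrite("pics/h1.png",np.hstack([A,B]))
E
```

```text
[615.4  32.1  61.8] [-0.5 -0.2 -0.4]
```

View pics/h1.png

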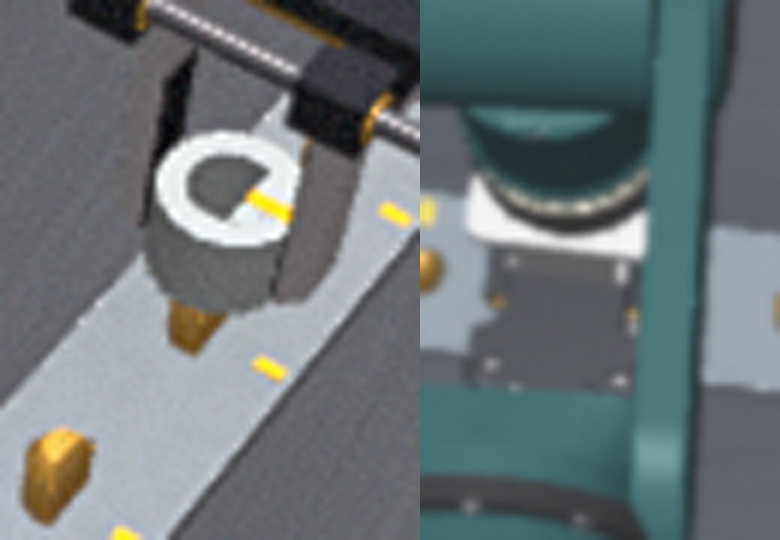

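The crop shows the collar over the post at (190,330), and its stripe (270,205) runs parallel to the ticks. Lowering it now.

>>> {"name": "jog_arm", "arguments": {
  "delta_rot": [
    [0, 0, 0],
    [0, 0, 0],
    [0, 0, 0],
    [0, 0, 0],
    [0, 0, 0],
    [0, 0, 0],
    [0, 0, 0],
    [0, 0, 0],
    [0, 0, 0],
    [0, 0, 0]
  ],
  "xyz": [
    [0, 0, -0.03],
    [0, 0, -0.05],
    [0, 0, -0.07],
    [0, 0, -0.09],
    [0, 0, -0.11],
    [0, 0, -0.12],
    [0, 0, -0.13],
    [0, 0, -0.14],
    [0, 0, -0.14],
    [0, 0, -0.14]
  ],
  "hand": [-1, -1, -1, -1, -1, -1, -1, -1, -1, -1]
}}

```text
time: 6.03
ee_pos: [614.4, 31.8, 32.0]
ee_rot: [[0.117, 0.993, 0.0], [0.993, -0.117, -0.0], [-0.0, 0.0, -1.0]]
ft_force: [-0.2, -0.2, -1.1]
width: 0.493
grasp_force: 30.0
```

>>> {"name": "jog_arm", "arguments": {
  "delta_rot": [
    [0, 0, 0],
    [0, 0, 0],
    [0, 0, 0],
    [0, 0, 0],
    [0, 0, 0],
    [0, 0, 0],
    [0, 0, 0],
    [0, 0, 0],
    [0, 0, 0],
    [0, 0, 0]
  ],
  "xyz": [
    [0, 0, -0.01],
    [0, 0, -0.02],
    [0, 0, -0.03],
    [0, 0, -0.038],
    [0, 0, -0.038],
    [0, 0, -0.038],
    [0, 0, -0.038],
    [0, 0, -0.038],
    [0, 0, -0.038],
    [0, 0, -0.038]
  ],
  "hand": [-1, -1, -1, -1, -1, -1, 1, 1, 1, 1]
}}

```text
time: 6.87
ee_pos: [614.6, 31.8, 24.6]
ee_rot: [[0.117, 0.993, 0.001], [0.993, -0.117, -0.0], [0.0, 0.001, -1.0]]
ft_force: [-0.1, -0.6, -0.6]
width: 0.74
grasp_force: 0.0
```

>>> {"name": "jog_arm", "arguments": {
  "delta_rot": [
    [0, 0, 0],
    [0, 0, 0],
    [0, 0, 0],
    [0, 0, 0.7476],
    [0, 0, 0.7476],
    [0, 0, 0.7476],
    [0, 0, 0.7476],
    [0, 0, 0.7476],
    [0, 0, 0.7476],
    [0, 0, 0.7476],
    [0, 0, 0.7476],
    [0, 0, 0.7476]
  ],
  "xyz": [
    [0, 0, 0.1],
    [0, 0, 0.25],
    [0, 0, 0.4],
    [-0.887, 0.26, 0.4],
    [-0.887, 0.26, 0.4],
    [-0.887, 0.26, 0.4],
    [-0.887, 0.26, 0.4],
    [-0.887, 0.26, 0.4],
    [-0.887, 0.26, 0.4],
    [-0.887, 0.26, 0.4],
    [-0.887, 0.26, 0.4],
    [-0.887, 0.26, 0.4]
  ],
  "hand": [1, 1, 1, 1, 1, 1, 1, 1, 1, 1, 1, 1]
}}

```text
time: 7.87
ee_pos: [436.9, 83.9, 104.8]
ee_rot: [[-0.847, 0.532, 0.001], [0.532, 0.847, 0.0], [-0.001, 0.001, -1.0]]
ft_force: [-0.1, 0.5, 0.2]
width: 1.002
grasp_force: 0.0
```

>>> {"name": "jog_arm", "arguments": {
  "delta_rot": [
    [0, 0, 0],
    [0, 0, 0],
    [0, 0, 0],
    [0, 0, 0],
    [0, 0, 0],
    [0, 0, 0],
    [0, 0, 0],
    [0, 0, 0],
    [0, 0, 0],
    [0, 0, 0],
    [0, 0, 0],
    [0, 0, 0]
  ],
  "xyz": [
    [0, 0, 0],
    [0, 0, -0.1],
    [0, 0, -0.2],
    [0, 0, -0.3],
    [0, 0, -0.4],
    [0, 0, -0.452],
    [0, 0, -0.452],
    [0, 0, -0.452],
    [0, 0, -0.452],
    [0, 0, -0.452],
    [0, 0, -0.452],
    [0, 0, -0.452]
  ],
  "hand": [1, 1, 1, 1, 1, 1, 1, 1, -1, -1, -1, -1]
}}

```text
time: 8.87
ee_pos: [437.8, 83.8, 15.0]
ee_rot: [[-0.843, 0.537, 0.002], [0.537, 0.843, 0.0], [-0.002, 0.001, -1.0]]
ft_force: [-0.2, 1.3, -0.5]
width: 0.75
grasp_force: 0.0
```

>>> {"name": "jog_arm", "arguments": {
  "delta_rot": [
    [0, 0, 0],
    [0, 0, 0],
    [0, 0, 0],
    [0, 0, 0],
    [0, 0, 0],
    [0, 0, 0],
    [0, 0, 0],
    [0, 0, 0],
    [0, 0, 0]
  ],
  "xyz": [
    [0, 0, 0],
    [0, 0, 0],
    [0, 0, 0],
    [0, 0, 0],
    [0, 0, 0.05],
    [0, 0, 0.15],
    [0, 0, 0.3],
    [0, 0, 0.43],
    [0, 0, 0.43]
  ],
  "hand": [-1, -1, -1, -1, -1, -1, -1, -1, -1]
}}

```text
time: 9.62
ee_pos: [440.4, 83.9, 105.7]
ee_rot: [[-0.843, 0.537, 0.01], [0.537, 0.843, 0.0], [-0.008, 0.006, -1.0]]
ft_force: [0.8, 0.4, -1.0]
width: 0.661
grasp_force: 30.0
```

>>> {"name": "jog_arm", "arguments": {
  "delta_rot": [
    [0, 0, -0.7476],
    [0, 0, -0.7476],
    [0, 0, -0.7476],
    [0, 0, -0.7476],
    [0, 0, -0.7476],
    [0, 0, -0.7476],
    [0, 0, -0.7476],
    [0, 0, -0.7476],
    [0, 0, -0.7476],
    [0, 0, -0.7476],
    [0, 0, -0.7476],
    [0, 0, -0.7476]
  ],
  "xyz": [
    [0.787, -1, 0],
    [0.787, -1, 0],
    [0.787, -1, 0],
    [0.787, -1, 0],
    [0.787, -1, 0],
    [0.787, -1, 0],
    [0.787, -1, 0],
    [0.787, -1, 0],
    [0.787, -1, 0],
    [0.787, -1, 0],
    [0.787, -1, 0],
    [0.787, -1, 0]
  ],
  "hand": [-1, -1, -1, -1, -1, -1, -1, -1, -1, -1, -1, -1]
}}

```text
time: 10.62
ee_pos: [593.8, -115.9, 98.9]
ee_rot: [[0.115, 0.993, -0.002], [0.993, -0.115, 0.0], [0.0, -0.002, -1.0]]
ft_force: [-0.0, -0.4, -2.7]
width: 0.659
grasp_force: 30.0
```

>>> {"name": "jog_arm", "arguments": {
  "delta_rot": [
    [0, 0, 0],
    [0, 0, 0],
    [0, 0, 0],
    [0, 0, 0],
    [0, 0, 0],
    [0, 0, 0]
  ],
  "xyz": [
    [0, -0.104, -0.1],
    [0, -0.104, -0.2],
    [0, -0.104, -0.2],
    [0, -0.104, -0.2],
    [0, -0.104, -0.2],
    [0, -0.104, -0.2]
  ],
  "hand": [-1, -1, -1, -1, -1, -1]
}}

```text
time: 11.12
ee_pos: [595.4, -136.8, 61.8]
ee_rot: [[0.116, 0.993, 0.003], [0.993, -0.116, -0.001], [-0.0, 0.003, -1.0]]
ft_force: [0.3, -0.3, -2.3]
width: 0.657
grasp_force: 30.0
```

```bash
python3 - <<'E'
from bench import *
from h import *
s=read_state();print(s["ee_pos"].round(1),s["ft_force"].round(1))
c=camera("scene")
u=w2pix(c,[604,-60,30]).astype(int)
cv2.imwrite("pics/h2.png",cv2.resize(c["img"][u[1]-60:u[1]+60,u[0]-75:u[0]+75],(750,600),interpolation=cv2.INTER_CUBIC))
print("b",fit(c,24,(614.4,31.8,-6.75),46,10))
E
```

```text
[ 595.4 -136.8   61.8] [ 0.3 -0.3 -2.3]
b (array([613.6,  31.2,  -5.6,   2.2]), np.float64(888.2))
```

View pics/h2.png

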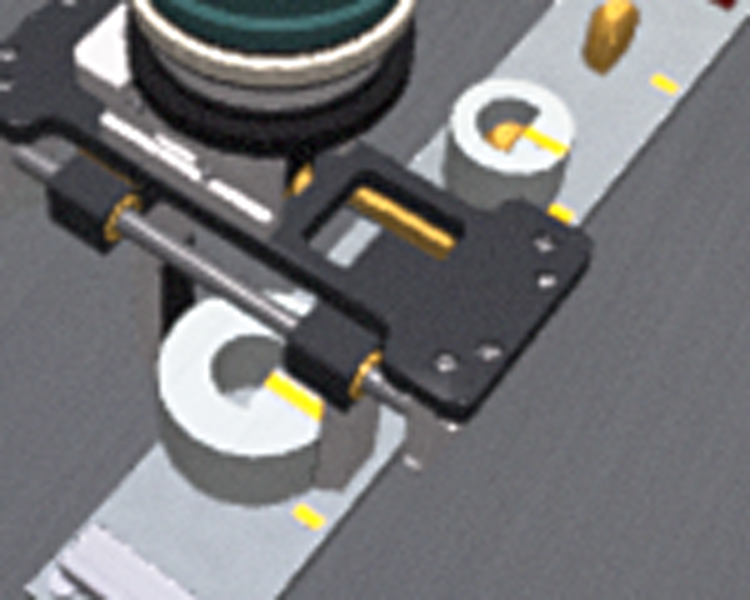

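Collar b sits home on post_2, with the post tip visible in its bore at (505,135). Collar d is over post_4, and its stripe (295,395) is parallel to the tick (308,517). Lowering it now.

>>> {"name": "jog_arm", "arguments": {
  "delta_rot": [
    [0, 0, 0],
    [0, 0, 0],
    [0, 0, 0],
    [0, 0, 0],
    [0, 0, 0],
    [0, 0, 0],
    [0, 0, 0],
    [0, 0, 0],
    [0, 0, 0],
    [0, 0, 0]
  ],
  "xyz": [
    [0, 0, -0.03],
    [0, 0, -0.05],
    [0, 0, -0.07],
    [0, 0, -0.09],
    [0, 0, -0.11],
    [0, 0, -0.12],
    [0, 0, -0.13],
    [0, 0, -0.14],
    [0, 0, -0.14],
    [0, 0, -0.14]
  ],
  "hand": [-1, -1, -1, -1, -1, -1, -1, -1, -1, -1]
}}

```text
time: 12.0
ee_pos: [594.4, -137.0, 32.0]
ee_rot: [[0.117, 0.993, 0.0], [0.993, -0.117, 0.0], [0.0, 0.0, -1.0]]
ft_force: [-0.2, -0.2, -2.5]
width: 0.662
grasp_force: 30.0
```

>>> {"name": "jog_arm", "arguments": {
  "delta_rot": [
    [0, 0, 0],
    [0, 0, 0],
    [0, 0, 0],
    [0, 0, 0],
    [0, 0, 0],
    [0, 0, 0],
    [0, 0, 0],
    [0, 0, 0],
    [0, 0, 0],
    [0, 0, 0],
    [0, 0, 0]
  ],
  "xyz": [
    [0, 0, -0.01],
    [0, 0, -0.02],
    [0, 0, -0.03],
    [0, 0, -0.038],
    [0, 0, -0.038],
    [0, 0, -0.038],
    [0, 0, -0.038],
    [0, 0, -0.038],
    [0, 0, -0.038],
    [0, 0, -0.038],
    [0, 0, -0.038]
  ],
  "hand": [-1, -1, -1, -1, -1, -1, 1, 1, 1, 1, 1]
}}

```text
time: 12.92
ee_pos: [594.6, -137.1, 24.6]
ee_rot: [[0.117, 0.993, 0.001], [0.993, -0.117, -0.0], [-0.0, 0.001, -1.0]]
ft_force: [0.4, -0.1, 0.1]
width: 0.979
grasp_force: 0.0
```

>>> {"name": "jog_arm", "arguments": {
  "delta_rot": [
    [0, 0, 0],
    [0, 0, 0],
    [0, 0, 0],
    [0, 0, 0.4125],
    [0, 0, 0.4125],
    [0, 0, 0.4125],
    [0, 0, 0.4125],
    [0, 0, 0.4125],
    [0, 0, 0.4125],
    [0, 0, 0.4125],
    [0, 0, 0.4125],
    [0, 0, 0.4125]
  ],
  "xyz": [
    [0, 0, 0.1],
    [0, 0, 0.25],
    [0, 0, 0.4],
    [-0.781, 0.359, 0.4],
    [-0.781, 0.359, 0.4],
    [-0.781, 0.359, 0.4],
    [-0.781, 0.359, 0.4],
    [-0.781, 0.359, 0.4],
    [-0.781, 0.359, 0.4],
    [-0.781, 0.359, 0.4],
    [-0.781, 0.359, 0.4],
    [-0.781, 0.359, 0.4]
  ],
  "hand": [1, 1, 1, 1, 1, 1, 1, 0.4, 0.4, 0.4, 0.4, 0.4]
}}

```text
time: 13.92
ee_pos: [439.7, -65.9, 104.9]
ee_rot: [[-0.478, 0.878, 0.001], [0.878, 0.478, -0.0], [-0.001, 0.001, -1.0]]
ft_force: [-0.6, -0.0, 0.6]
width: 0.708
grasp_force: 0.0
```

>>> {"name": "jog_arm", "arguments": {
  "delta_rot": [
    [0, 0, 0],
    [0, 0, 0],
    [0, 0, 0],
    [0, 0, 0],
    [0, 0, 0],
    [0, 0, 0],
    [0, 0, 0],
    [0, 0, 0],
    [0, 0, 0],
    [0, 0, 0],
    [0, 0, 0],
    [0, 0, 0]
  ],
  "xyz": [
    [0, 0, 0],
    [0, 0, -0.1],
    [0, 0, -0.2],
    [0, 0, -0.3],
    [0, 0, -0.4],
    [0, 0, -0.452],
    [0, 0, -0.452],
    [0, 0, -0.452],
    [0, 0, -0.452],
    [0, 0, -0.452],
    [0, 0, -0.452],
    [0, 0, -0.452]
  ],
  "hand": [0.4, 0.4, 0.4, 0.4, 0.4, 0.4, 0.4, 0.4, -1, -1, -1, -1]
}}

```text
time: 14.92
ee_pos: [439.0, -65.4, 15.0]
ee_rot: [[-0.48, 0.877, 0.002], [0.877, 0.48, -0.001], [-0.001, 0.002, -1.0]]
ft_force: [-0.4, -0.2, -0.7]
width: 0.448
grasp_force: 0.0
```

>>> {"name": "jog_arm", "arguments": {
  "delta_rot": [
    [0, 0, 0],
    [0, 0, 0],
    [0, 0, 0],
    [0, 0, 0],
    [0, 0, 0],
    [0, 0, 0],
    [0, 0, 0.0],
    [0, 0, 0],
    [0, 0, 0],
    [0, 0, 0]
  ],
  "xyz": [
    [0, 0, 0],
    [0, 0, 0],
    [0, 0, 0],
    [0, 0, 0],
    [0, 0, 0],
    [0, 0, 0.05],
    [0, 0, 0.15],
    [0, 0, 0.3],
    [0, 0, 0.43],
    [0, 0, 0.43]
  ],
  "hand": [-1, -1, -1, -1, -1, -1, -1, -1, -1, -1]
}}

```text
time: 15.75
ee_pos: [441.4, -66.1, 105.6]
ee_rot: [[-0.48, 0.877, 0.01], [0.877, 0.48, -0.003], [-0.007, 0.007, -1.0]]
ft_force: [0.3, -0.6, -0.7]
width: 0.41
grasp_force: 30.0
```

>>> {"name": "jog_arm", "arguments": {
  "delta_rot": [
    [0, 0, -0.4125],
    [0, 0, -0.4125],
    [0, 0, -0.4125],
    [0, 0, -0.4125],
    [0, 0, -0.4125],
    [0, 0, -0.4125],
    [0, 0, -0.4125],
    [0, 0, -0.4125],
    [0, 0, -0.4125],
    [0, 0, -0.4125],
    [0, 0, -0.4125],
    [0, 0, -0.4125]
  ],
  "xyz": [
    [0.931, 0.907, 0],
    [0.931, 0.907, 0],
    [0.931, 0.907, 0],
    [0.931, 0.907, 0],
    [0.931, 0.907, 0],
    [0.931, 0.907, 0],
    [0.931, 0.907, 0],
    [0.931, 0.907, 0],
    [0.931, 0.907, 0],
    [0.931, 0.907, -0.1],
    [0.931, 0.907, -0.2],
    [0.931, 0.907, -0.2]
  ],
  "hand": [-1, -1, -1, -1, -1, -1, -1, -1, -1, -1, -1, -1]
}}

```text
time: 16.75
ee_pos: [619.9, 114.4, 54.8]
ee_rot: [[0.119, 0.993, -0.01], [0.993, -0.119, -0.002], [-0.003, -0.01, -1.0]]
ft_force: [-0.5, 0.1, -2.0]
width: 0.409
grasp_force: 30.0
```

```bash
python3 - <<'E'
from bench import *
from h import *
s=read_state();print(s["ee_pos"].round(1),s["ft_force"].round(1))
c=camera("scene")
u=w2pix(c,[610,60,30]).astype(int)
cv2.imwrite("pics/h3.png",cv2.resize(c["img"][u[1]-50:u[1]+70,u[0]-85:u[0]+65],(750,600),interpolation=cv2.INTER_CUBIC))
E
```

```text
[619.9 114.4  54.8] [-0.5  0.1 -2. ]
```

View pics/h3.png

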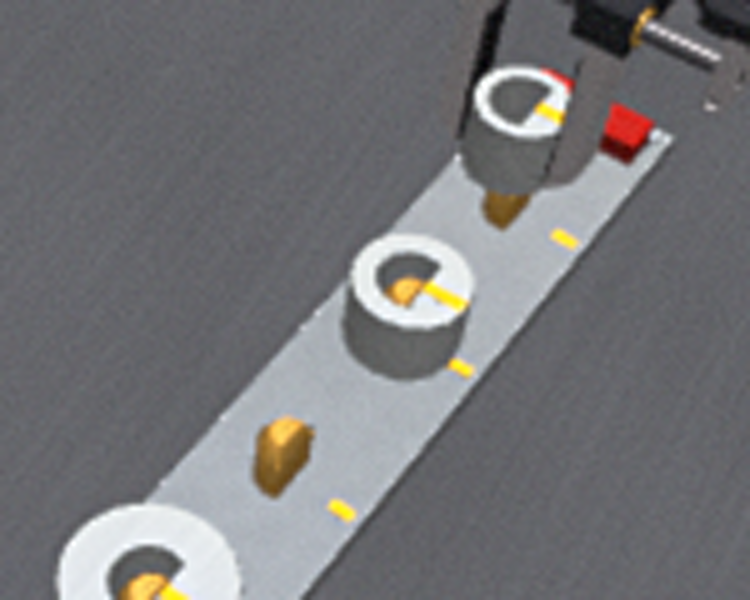

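Collars b and d are home, and collar a is over post_1 with its stripe aligned at (550,112). I'll let the arm settle, then lower it.

>>> {"name": "jog_arm", "arguments": {
  "delta_rot": [
    [0, 0, 0],
    [0, 0, 0],
    [0, 0, 0],
    [0, 0, 0],
    [0, 0, 0],
    [0, 0, 0],
    [0, 0, 0],
    [0, 0, 0],
    [0, 0, 0],
    [0, 0, 0],
    [0, 0, 0],
    [0, 0, 0]
  ],
  "xyz": [
    [0, 0, 0],
    [0, 0, 0],
    [0, 0, 0],
    [0, 0, -0.03],
    [0, 0, -0.05],
    [0, 0, -0.07],
    [0, 0, -0.09],
    [0, 0, -0.11],
    [0, 0, -0.13],
    [0, 0, -0.14],
    [0, 0, -0.14],
    [0, 0, -0.14]
  ],
  "hand": [-1, -1, -1, -1, -1, -1, -1, -1, -1, -1, -1, -1]
}}

```text
time: 17.8
ee_pos: [624.3, 116.2, 31.8]
ee_rot: [[0.117, 0.993, -0.0], [0.993, -0.117, -0.0], [-0.0, -0.0, -1.0]]
ft_force: [-0.5, -0.4, -1.2]
width: 0.414
grasp_force: 30.0
```

>>> {"name": "jog_arm", "arguments": {
  "delta_rot": [
    [0, 0, 0],
    [0, 0, 0],
    [0, 0, 0],
    [0, 0, 0],
    [0, 0, 0],
    [0, 0, 0],
    [0, 0, 0],
    [0, 0, 0],
    [0, 0, 0],
    [0, 0, 0],
    [0, 0, 0]
  ],
  "xyz": [
    [0, 0, -0.01],
    [0, 0, -0.02],
    [0, 0, -0.03],
    [0, 0, -0.038],
    [0, 0, -0.038],
    [0, 0, -0.038],
    [0, 0, -0.038],
    [0, 0, -0.038],
    [0, 0, -0.038],
    [0, 0, -0.038],
    [0, 0, -0.038]
  ],
  "hand": [-1, -1, -1, -1, -1, -1, 1, 1, 1, 1, 1]
}}

```text
time: 18.72
ee_pos: [624.4, 116.2, 24.2]
ee_rot: [[0.117, 0.993, -0.0], [0.993, -0.117, -0.0], [-0.0, -0.0, -1.0]]
ft_force: [0.6, 0.7, -0.2]
width: 0.733
grasp_force: 0.0
```

>>> {"name": "jog_arm", "arguments": {
  "delta_rot": [
    [0, 0, 0],
    [0, 0, 0],
    [0, 0, 0],
    [0, 0, -0.8023],
    [0, 0, -0.8023],
    [0, 0, -0.8023],
    [0, 0, -0.8023],
    [0, 0, -0.8023],
    [0, 0, -0.8023],
    [0, 0, -0.8023],
    [0, 0, -0.8023],
    [0, 0, -0.8023]
  ],
  "xyz": [
    [0, 0, 0.1],
    [0, 0, 0.25],
    [0, 0, 0.4],
    [-0.7775, -1, 0.4],
    [-0.7775, -1, 0.4],
    [-0.7775, -1, 0.4],
    [-0.7775, -1, 0.4],
    [-0.7775, -1, 0.4],
    [-0.7775, -1, 0.4],
    [-0.7775, -1, 0.4],
    [-0.7775, -1, 0.4],
    [-0.7775, -1, 0.4]
  ],
  "hand": [1, 1, 1, 1, 1, 1, 1, 1, 1, 1, 1, 1]
}}

```text
time: 19.72
ee_pos: [468.4, -84.8, 104.7]
ee_rot: [[0.949, 0.314, 0.001], [0.314, -0.949, -0.0], [0.001, 0.0, -1.0]]
ft_force: [-0.3, -0.0, 0.5]
width: 0.998
grasp_force: 0.0
```

>>> {"name": "jog_arm", "arguments": {
  "delta_rot": [
    [0, 0, 0],
    [0, 0, 0],
    [0, 0, 0],
    [0, 0, 0],
    [0, 0, 0],
    [0, 0, 0],
    [0, 0, 0],
    [0, 0, 0]
  ],
  "xyz": [
    [0, -0.7705, 0],
    [0, -0.7705, 0],
    [0, -0.7705, 0],
    [0, -0.7705, 0],
    [0, -0.7705, 0],
    [0, -0.7705, 0],
    [0, -0.7705, 0],
    [0, -0.7705, 0]
  ],
  "hand": [1, 1, 1, 1, 1, 1, 1, 1]
}}

```text
time: 20.38
ee_pos: [468.9, -236.6, 104.3]
ee_rot: [[0.946, 0.324, -0.0], [0.324, -0.946, 0.001], [0.0, -0.001, -1.0]]
ft_force: [-0.1, 0.5, -0.0]
width: 1.002
grasp_force: 0.0
```

>>> {"name": "jog_arm", "arguments": {
  "delta_rot": [
    [0, 0, -0.053],
    [0, 0, -0.053],
    [0, 0, -0.053],
    [0, 0, -0.053],
    [0, 0, -0.053],
    [0, 0, -0.053],
    [0, 0, -0.053],
    [0, 0, -0.053],
    [0, 0, -0.053],
    [0, 0, -0.053],
    [0, 0, -0.053],
    [0, 0, -0.053]
  ],
  "xyz": [
    [0, 0, 0],
    [0, 0, -0.1],
    [0, 0, -0.2],
    [0, 0, -0.3],
    [0, 0, -0.4],
    [0, 0, -0.452],
    [0, 0, -0.452],
    [0, 0, -0.452],
    [0, 0, -0.452],
    [0, 0, -0.452],
    [0, 0, -0.452],
    [0, 0, -0.452]
  ],
  "hand": [1, 1, 1, 1, 1, 1, 1, 1, -1, -1, -1, -1]
}}

```text
time: 21.38
ee_pos: [469.6, -238.3, 15.1]
ee_rot: [[0.969, 0.246, 0.002], [0.246, -0.969, -0.001], [0.001, 0.002, -1.0]]
ft_force: [-0.0, 0.5, 0.1]
width: 0.755
grasp_force: 0.0
```

>>> {"name": "jog_arm", "arguments": {
  "delta_rot": [
    [0, 0, 0],
    [0, 0, 0],
    [0, 0, 0],
    [0, 0, 0],
    [0, 0, 0],
    [0, 0, 0],
    [0, 0, 0],
    [0, 0, 0],
    [0, 0, 0],
    [0, 0, 0]
  ],
  "xyz": [
    [0, 0, 0],
    [0, 0, 0],
    [0, 0, 0],
    [0, 0, 0],
    [0, 0, 0],
    [0, 0, 0.05],
    [0, 0, 0.15],
    [0, 0, 0.3],
    [0, 0, 0.43],
    [0, 0, 0.43]
  ],
  "hand": [-1, -1, -1, -1, -1, -1, -1, -1, -1, -1]
}}

```text
time: 22.22
ee_pos: [472.2, -239.9, 106.7]
ee_rot: [[0.969, 0.246, 0.01], [0.246, -0.969, -0.006], [0.008, 0.008, -1.0]]
ft_force: [-0.3, -1.1, -0.3]
width: 0.578
grasp_force: 30.0
```

>>> {"name": "jog_arm", "arguments": {
  "delta_rot": [
    [0, 0, 0.8028],
    [0, 0, 0.8028],
    [0, 0, 0.8028],
    [0, 0, 0.8028],
    [0, 0, 0.8028],
    [0, 0, 0.8028],
    [0, 0, 0.8028],
    [0, 0, 0.8028],
    [0, 0, 0.8028],
    [0, 0, 0.8028],
    [0, 0, 0.8028],
    [0, 0, 0.8028]
  ],
  "xyz": [
    [0.6775, 0.9265, 0],
    [0.6775, 0.9265, 0],
    [0.6775, 0.9265, 0],
    [0.6775, 0.9265, 0],
    [0.6775, 0.9265, 0],
    [0.6775, 0.9265, 0],
    [0.6775, 0.9265, 0],
    [0.6775, 0.9265, 0],
    [0.6775, 0.9265, 0],
    [0.6775, 0.9265, 0],
    [0.6775, 0.9265, 0],
    [0.6775, 0.9265, 0]
  ],
  "hand": [-1, -1, -1, -1, -1, -1, -1, -1, -1, -1, -1, -1]
}}

```text
time: 23.22
ee_pos: [603.8, -52.5, 98.9]
ee_rot: [[0.12, 0.993, -0.002], [0.993, -0.12, 0.0], [0.0, -0.002, -1.0]]
ft_force: [-0.4, -0.1, -2.7]
width: 0.579
grasp_force: 30.0
```

>>> {"name": "jog_arm", "arguments": {
  "delta_rot": [
    [0, 0, 0],
    [0, 0, 0],
    [0, 0, 0],
    [0, 0, 0],
    [0, 0, 0],
    [0, 0, 0]
  ],
  "xyz": [
    [0, 0, -0.1],
    [0, 0, -0.17],
    [0, 0, -0.17],
    [0, 0, -0.17],
    [0, 0, -0.17],
    [0, 0, -0.17]
  ],
  "hand": [-1, -1, -1, -1, -1, -1]
}}

```text
time: 23.72
ee_pos: [605.3, -52.8, 67.3]
ee_rot: [[0.118, 0.993, 0.002], [0.993, -0.118, -0.0], [-0.0, 0.002, -1.0]]
ft_force: [-0.3, -1.0, -2.2]
width: 0.574
grasp_force: 30.0
```

```bash
python3 - <<'E'
from bench import *
from h import *
s=read_state();print(s["ee_pos"].round(1),s["ft_force"].round(1))
c=camera("scene")
u=w2pix(c,[610,0,30]).astype(int)
cv2.imwrite("pics/h4.png",cv2.resize(c["img"][u[1]-60:u[1]+60,u[0]-75:u[0]+75],(750,600),interpolation=cv2.INTER_CUBIC))
E
```

```text
[605.3 -52.8  67.3] [-0.3 -1.  -2.2]
```

View pics/h4.png

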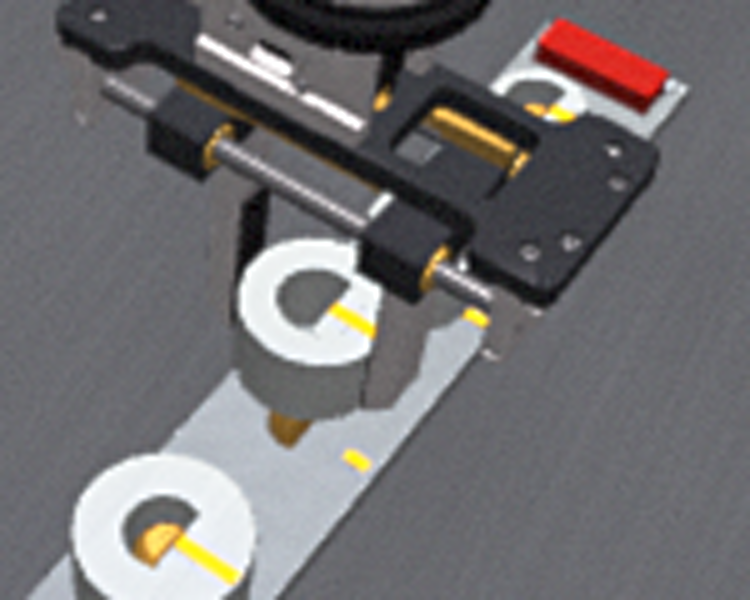

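Collar c is over post_3 (foot at (290,430)), and its stripe (352,320) is parallel to the tick (356,460). Lowering it now.

>>> {"name": "jog_arm", "arguments": {
  "delta_rot": [
    [0, 0, 0],
    [0, 0, 0],
    [0, 0, 0],
    [0, 0, 0],
    [0, 0, 0],
    [0, 0, 0],
    [0, 0, 0],
    [0, 0, 0],
    [0, 0, 0],
    [0, 0, 0],
    [0, 0, 0]
  ],
  "xyz": [
    [0, 0, -0.03],
    [0, 0, -0.05],
    [0, 0, -0.07],
    [0, 0, -0.09],
    [0, 0, -0.11],
    [0, 0, -0.13],
    [0, 0, -0.15],
    [0, 0, -0.16],
    [0, 0, -0.17],
    [0, 0, -0.17],
    [0, 0, -0.17]
  ],
  "hand": [-1, -1, -1, -1, -1, -1, -1, -1, -1, -1, -1]
}}

```text
time: 24.68
ee_pos: [604.4, -52.6, 32.0]
ee_rot: [[0.118, 0.993, 0.0], [0.993, -0.118, 0.0], [0.0, 0.0, -1.0]]
ft_force: [0.2, -0.8, -1.3]
width: 0.578
grasp_force: 30.0
```

>>> {"name": "jog_arm", "arguments": {
  "delta_rot": [
    [0, 0, 0],
    [0, 0, 0],
    [0, 0, 0],
    [0, 0, 0],
    [0, 0, 0],
    [0, 0, 0],
    [0, 0, 0],
    [0, 0, 0],
    [0, 0, 0],
    [0, 0, 0],
    [0, 0, 0],
    [0, 0, 0]
  ],
  "xyz": [
    [0, 0, -0.01],
    [0, 0, -0.02],
    [0, 0, -0.03],
    [0, 0, -0.038],
    [0, 0, -0.038],
    [0, 0, -0.038],
    [0, 0, -0.038],
    [0, 0, -0.038],
    [0, 0, -0.038],
    [0, 0, -0.038],
    [0, 0, -0.038],
    [0, 0, -0.038]
  ],
  "hand": [-1, -1, -1, -1, -1, -1, 1, 1, 1, 1, 1, 1]
}}

```text
time: 25.68
ee_pos: [604.5, -52.6, 24.5]
ee_rot: [[0.118, 0.993, 0.0], [0.993, -0.118, -0.0], [-0.0, 0.0, -1.0]]
ft_force: [-0.5, 0.4, -0.1]
width: 0.965
grasp_force: 0.0
```

>>> {"name": "jog_arm", "arguments": {
  "delta_rot": [
    [0, 0, 0],
    [0, 0, 0],
    [0, 0, 0],
    [0, 0, 0],
    [0, 0, 0],
    [0, 0, 0],
    [0, 0, 0],
    [0, 0, 0],
    [0, 0, 0],
    [0, 0, 0],
    [0, 0, 0],
    [0, 0, 0]
  ],
  "xyz": [
    [0, 0, 0.1],
    [0, 0, 0.25],
    [0, 0, 0.4],
    [0, 0, 0.6],
    [-1, 0, 0.6],
    [-1, 0, 0.6],
    [-1, 0, 0.6],
    [-1, 0, 0.6],
    [-1, 0, 0.6],
    [-1, 0, 0.6],
    [-1, 0, 0.6],
    [-1, 0, 0.6]
  ],
  "hand": [1, 1, 1, 1, 1, 1, 1, 1, 1, 1, 1, 1]
}}

```text
time: 26.68
ee_pos: [405.2, -52.8, 145.1]
ee_rot: [[0.118, 0.993, 0.002], [0.993, -0.118, -0.0], [-0.0, 0.002, -1.0]]
ft_force: [0.8, 0.9, -0.6]
width: 0.997
grasp_force: 0.0
```

```bash
python3 - <<'E'
from bench import *
from h import *
c=camera("scene");t=camera("top")
u=w2pix(c,[610,-10,30]).astype(int)
cv2.imwrite("pics/h5.png",cv2.resize(c["img"][u[1]-75:u[1]+75,u[0]-90:u[0]+90],(720,600),interpolation=cv2.INTER_CUBIC))
for n,R,p in [("a",20,(624.4,116.2)),("b",24,(614.4,31.8)),("c",28,(604.4,-52.6)),("d",32,(594.4,-137))]:
    print(n,[fit(k,R,(*p,-6.75),46,10) for k in (c,t)],p)
E
```

```text
a [(array([623.6, 115.9,  -5.8,   2.1]), np.float64(1978.5)), (array([623.9, 116.3,  -8.7,   2.8]), np.float64(676.3))] (624.4, 116.2)
b [(array([613.5,  31.4,  -5.8,   1.4]), np.float64(849.6)), (array([613.6,  31.5,  -8.2,   2.5]), np.float64(698.3))] (614.4, 31.8)
c [(array([603.6, -51.5,  -7.1,   1.8]), np.float64(745.7)), (array([603.7, -51.7,  -7.3,   2.5]), np.float64(791.2))] (604.4, -52.6)
d [(array([ 593.3, -136.8,   -6.8,    2.4]), np.float64(592.7)), (array([ 593.3, -137.6,   -6.6,    2.6]), np.float64(756.8))] (594.4, -137)
```

View pics/h5.png

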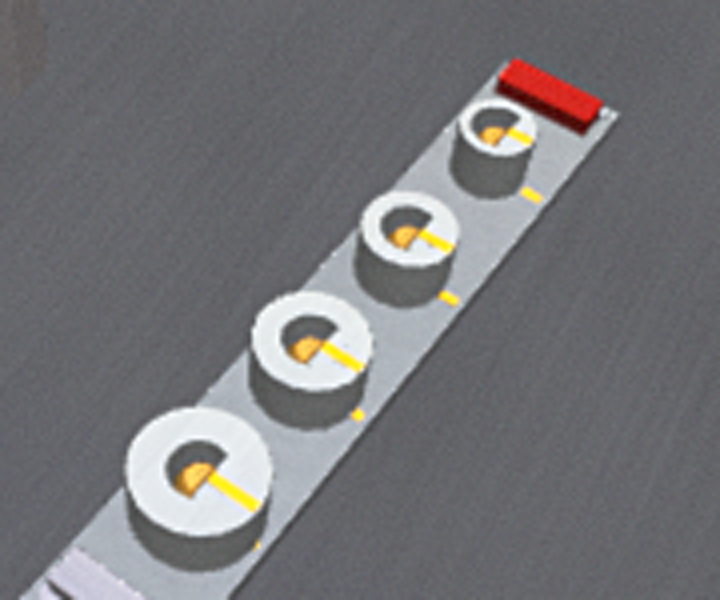

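The picture shows all four collars home on their posts, smallest at (497,128) by the red block and growing to the largest at (198,470). Each post tip shows in its bore, and the gripper is clear.

```bash
python3 -c "
from bench import *
print(finish_job())"
```

```text
the job is handed in; nothing more can be done
None
```

All four collars are on their posts in order of size, smallest next to the red block; the last camera check showed them home and aligned, the gripper is clear, and I handed the job in at about 27 s (no verdict was returned).

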